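# Sort the stray coat buttons and hold the magnifier over the red ones

## Robot

A 6-joint arm with a two-finger parallel gripper is mounted at the origin on the work surface. World frame = base frame: x ahead of the robot, y to its left, z up, the work surface at z = 0. Lengths are in m, angles in degrees, forces in N, time in s.
With the tool pointing down it reaches from about 0.35 to 0.875 m from the base axis. Payload 4.2 kg.
Tool frame: the origin (TCP) lies on the mounting face of the last link; the fingertips stand 182 mm ahead of it and the grasp point (between the pads) lies 164 mm ahead of it (r.tcp_to_grasp is the distance from the TCP to the grasp point, in m); z points along the fingers, y is the line along which they close (so a half turn about z gives the same grasp; the last joint's range is limited). The gripper opens to 87 mm and grips with 3 to 60 N. Pads are 19 mm wide; open, the fingers measure 117 mm over their backs; the gripper's body (75 mm by 190 mm) begins 51 mm behind the grasp point.
Start: joints at [84.775, 22.042, 0.453, 0, -68.411, -14.817], TCP at [0.214, 0.587, 0.405] pointing down, gripper open.
Joint ranges: [-179.83, 179.83], [-69.29, 118.12], [-61.27, 80.66], [-181.25, 117.63], [-171.15, -9.14], [-177.46, 177.46]. Speed limits (degrees/s): [159.86, 159.86, 180, 180, 180, 180].

## Interface

Orientations are given as a 3x3 rotation matrix whose columns are the frame's x, y, z axes.
In Python, from station import sense, eyes, r gives the robot as it stands.
- The arm moves only by the tool jog_arm, never from a script. Its argument "increments" is a list of rows, each a list of 4 numbers: the shift along the tool's x, y, z normalised to -1 to 1, where 1 is 0.02 m, then the turn about the tool's z normalised to -1 to 1, where 1 is 0.08 rad. A call has 1 to 10 rows; each row shifts and turns the commanded pose from where the row before left it, along the tool's axes as they then stand; what a row does not reach is not made up. A row lasts 1/10 s, in which the tool goes at most 50 mm and 8.59 degrees, less where a joint would pass 70% of its speed; a pose out of reach is approached as far as the arm can. A call with a number of a shift or a turn outside -1 to 1 is refused whole. A call with a gripper value outside its range is refused whole. "grip" is the finger opening in mm, from 0 to 87, set as the call begins (left out, the last holds). The fingers move at their own pace and stop on an object; the grip force is fixed at half the most. Time passes only in rows, so rows that do not move let the fingers close. It gives the time, the measured TCP pose, the force, the opening and the grip force at its end, in the units of the state.
- sense(): the state, without advancing time (a new reading comes with each control period).
- eyes.capture(name): name is "scene" or "top" or "wrist"; returns the picture (420x560x3 uint8, blue, green, red); there is no depth.
- eyes.get_calibration(name): a dict with "camera_matrix" (3x3 intrinsics, pixels), "R" (3x3) and "t" (3): a world point X has camera coordinates R X + t; the wrist camera has in their place "T_tool_cam" (4x4, takes a point from camera to tool coordinates, whose origin is the TCP and whose axes are the flange's). Camera axes: x right, y down, z forward; pixel columns grow to the right and rows downward; lengths in m; the calibration is good to about 2 mm. The wrist camera is an equidistant fisheye: a pixel r from the principal point sees the ray r / f radians off the axis. A picture is of the moment at which its call begins: read the wrist's pose just before it. get_calibration takes no time and is no camera call.
- r.finish_job(): hands the job in; it is judged then, once.
Trained networks look in the newest picture that a camera, given by its name, has taken for a name from the list of things; names that differ only in an ending like _2 or _b are one class to them, and where a whole thing is asked for, a point or a joint stands for the part that bears it (a point fixed in the world has none). Each returns a list of dicts, best first, with "conf" (0 to 1); they miss things now and then, are a little off and sometimes report something else, mostly with a low value. They report only what shows in the picture. A call takes as long as a camera call.
- eyes.spot_in(camera, name): "centre" ([x, y, z] in m, in world coordinates, good to about 4 mm: the middle of the surface that is visible of it).
- eyes.outline_of(camera, name): "mask" (420x560 bool, what is visible of it).
The state is a dict: "time_s": time; "joints": joint angles; "joint_velocities": joint speeds; "effort": joint torques, N m; "tcp_pos": TCP position; "ee_rot": TCP orientation; "wrist_force": force on the tool from outside, world axes, zero at the start; "moment": the same for the moment, N m; "gripper_width": opening from 0.0 (shut) to 1.0 (fully open); "gripper_force": force on a finger pad.
Only numpy, scipy, OpenCV 4.12 (cv2) and the standard library are available. Lean on these libraries where they do the work, as an engineer would, in place of code of your own. Each camera call takes 0.05 s, during which the arm holds its last target. There are 200 camera calls.

## Task

Put the three stray coat buttons on the cutting mat into the tins that hold their own colour. Then draw the magnifier out of its stand and hold it level over the middle of the tin of red buttons, with the lens about 12 cm above the table and nothing but your grip carrying it, so that I can look them over for cracks. Finish while still holding it there, and leave everything else standing where it is.

Things in the scene. Friction and masses are not known exactly. Their poses are not given: they have to be found in the camera images.
- mat: green self-healing cutting mat with a pale grid, 300 (x) by 420 (y) by 3 mm thick, fixed to the table; origin at the centre of its underside
- button_red: a red moulded coat button, disc 34 mm across and 8 mm thick with four sewing holes, 12 g, loose, lying flat on the cutting mat; origin at the centre of its underside, z up
- button_blue_a: a blue moulded coat button, disc 34 mm across and 8 mm thick with four sewing holes, 12 g, loose, lying flat on the cutting mat; origin at the centre of its underside, z up
- button_blue_b: a blue moulded coat button, disc 34 mm across and 8 mm thick with four sewing holes, 12 g, loose, lying flat on the cutting mat; origin at the centre of its underside, z up
- tin_red: an open round aluminium button tin, 120 mm outside diameter, 35 mm tall, wall and floor 3 mm, loose, 0.35 kg; five red buttons (34 by 8 mm) are fixed round its floor in a ring of 36 mm radius; origin at the centre of its underside, z up
- tin_blue: an open round aluminium button tin, 120 mm outside diameter, 35 mm tall, wall and floor 3 mm, loose, 0.35 kg; five blue buttons (34 by 8 mm) are fixed round its floor in a ring of 36 mm radius; origin at the centre of its underside, z up
- magnifier: hand magnifier, 110 g, loose in its stand, lens end up. x: along the handle from foot to lens; y: across; z: square to the glass (in the stand: up and towards the robot). Origin: on the handle's centre line, the place to grip. Black handle 18 mm wide (y), 14 mm thick (z), from x -75 mm (foot) to +25 mm; in the stand it is bare from x -30 to +25 mm. Balances at about x +25 mm
- lens (a point): centre of the magnifier's round lens, 75 mm from the magnifier's origin along its x axis; steel rim 84 mm across, 10 mm thick, flat in the magnifier's xy plane
- stand: magnifier stand, fixed: dark wooden base 140 by 85 by 14 mm and a square aluminium sleeve, closed below, leaning at 45 degrees and rising towards the stand's +x. The last 45 mm of the handle is in the sleeve, about 1 mm free each side: draw the magnifier out along its own handle. Origin under the base, z up; the magnifier's origin lies 85 mm above it
- scissors: bystander: orange-handled scissors 160 mm long lying on the far part of the mat; origin near the pivot
- tape: bystander: round yellow tape-measure case, 54 mm across, 16 mm thick, on the mat; origin under its centre
- jar: bystander: glass jar with a wooden cap, 68 mm across, 85 mm tall; origin under its centre
- polish: bystander: round flat shoe-polish tin, grey with a dark brown cap, 75 mm across, 26 mm tall; origin under its centre
- brush: bystander: wooden shoe brush with dark bristles, 160 by 50 by 47 mm, lying bristles down; origin under its centre
- lint_roller: bystander: white lint roller lying on its side, 230 mm long, roll 52 mm across; origin under the roll, near the roll's inner end
- vase: bystander: small white ceramic vase, 60 mm across, 82 mm tall; origin under its centre

How it is judged:
By the outcome, as a careful person would: the job done as asked, in the order asked, and still so for the second after the job is handed in, while the arm keeps its last pose, push and grip.
It also fails if it takes over 64 s, if anything falls off the work surface, if the arm or the gripper's body presses on something with over 40 N, if the wrist force passes 120 N, or if a joint passes its speed limit or range.

## Working session

There is one attempt and no reset: what is moved stays moved. The work goes in short steps, Python scripts to look and compute and a tool call to move; the robot and the scene stay as the last step left them, time stands still between calls to the robot, and variables do not carry over. Pictures are saved under pics/ and viewed, at most 11 in all, crops included, and the job is handed in when it is done.

Besides the shell and the picture viewer there is one more tool, called after "Call:" in YAML: its name, and indented under it one key for each argument. jog_arm: Moves the arm, as the interface text tells. Its arguments: {"type":"object","properties":{"increments":{"type":"array"},"grip":{"type":"number"}},"required":["increments"]}

```bash
ls; mkdir -p pics
python3 - <<'E'
from station import sense, eyes, r
import cv2, numpy as np
s=sense(); print(s['time_s'],s['tcp_pos'],np.round(s['ee_rot'],3).tolist(),s['gripper_width'])
for c in ('scene','top'):
    im=eyes.capture(c); cv2.imwrite(f'pics/{c}1.png',im)
    for n in ['button_red','button_blue_a','tin_red','tin_blue','magnifier','stand','lens']:
        print(c,n,[(np.round(d['centre'],3).tolist(),round(d['conf'],2)) for d in eyes.spot_in(c,n)][:8])
for c in ('scene','top'):
    k=eyes.get_calibration(c);print(c,np.round(k['R'],3).tolist(),np.round(k['t'],3),np.round(k['camera_matrix'],1).tolist())
k=eyes.get_calibration('wrist');print(np.round(k['T_tool_cam'],3).tolist(),np.round(k['camera_matrix'],1).tolist())
print(sense()['time_s'])
E
```

```text
pics
0.0 [0.21407548 0.58697827 0.40366889] [[0.939, -0.343, -0.001], [-0.343, -0.939, -0.002], [0.0, 0.002, -1.0]] 1.0000549422436886
scene button_red []
scene button_blue_a [([0.532, 0.328, 0.011], 0.68), ([0.514, 0.178, 0.01], 0.51)]
scene tin_red [([0.478, -0.065, 0.011], 0.95)]
scene tin_blue [([0.636, -0.126, 0.013], 0.87)]
scene magnifier [([0.573, -0.345, 0.126], 0.81)]
scene stand [([0.521, -0.322, 0.012], 0.84)]
scene lens [([0.574, -0.352, 0.128], 0.74), ([0.694, -0.42, 0.039], 0.59)]
top button_red []
top button_blue_a [([0.479, -0.062, 0.01], 0.5), ([0.532, 0.321, 0.007], 0.45)]
top tin_red [([0.48, -0.06, 0.01], 0.61)]
top tin_blue [([0.642, -0.119, 0.013], 0.85), ([0.663, 0.4, 0.024], 0.32)]
top magnifier [([0.576, -0.36, 0.128], 0.58)]
top stand [([0.513, -0.326, 0.013], 0.6)]
top lens [([0.572, -0.364, 0.133], 0.59)]
scene [[-0.87, 0.493, -0.014], [0.368, 0.63, -0.684], [-0.329, -0.6, -0.729]] [ 0.555 -0.164  1.392] [[415.5, 0.0, 276.7], [0.0, 415.5, 207.2], [0.0, 0.0, 1.0]]
top [[0.004, -1.0, 0.012], [-0.999, -0.005, -0.049], [0.049, -0.012, -0.999]] [-0.004  0.645  1.016] [[388.7, 0.0, 275.8], [0.0, 388.7, 207.2], [0.0, 0.0, 1.0]]
[[0.0, -0.955, -0.298, 0.082], [1.0, -0.0, 0.0, 0.001], [-0.0, -0.298, 0.955, 0.019], [0.0, 0.0, 0.0, 1.0]] [[325.2, 0.0, 279.4], [0.0, 325.2, 208.3], [0.0, 0.0, 1.0]]
0.8
```

View pics/scene1.png

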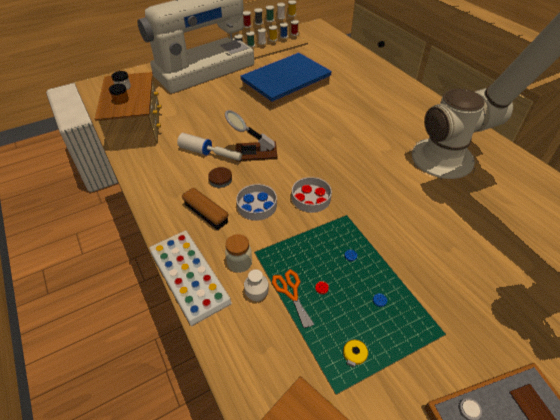

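View pics/top1.png

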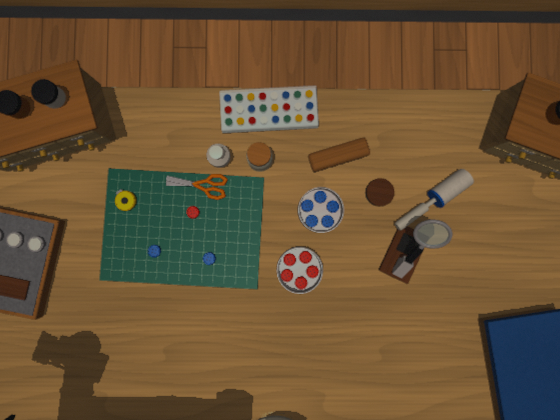

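The scene picture shows the red button at (322,288) and the blue ones at (351,255) and (380,300). The tins are at (257,202) blue and (311,194) red, and the magnifier is leaning with its lens at (236,121). The top picture shows the buttons at (193,212), (209,258) and (154,251), the tins at (320,210) blue and (300,270) red, and the lens at (432,235). Next I triangulate these points.

```bash
cat > h.py <<'E'
from station import sense, eyes, r
import cv2, numpy as np
def P(c):
    k=eyes.get_calibration(c); return np.array(k['camera_matrix'])@np.c_[k['R'],k['t']]
def tri(ps,pt):
    X=cv2.triangulatePoints(P('scene'),P('top'),np.float64(ps).reshape(2,1),np.float64(pt).reshape(2,1))[:,0]; X=X[:3]/X[3]
    e=[np.linalg.norm((lambda q:q[:2]/q[2])(P(c)@np.r_[X,1])-p) for c,p in(('scene',ps),('top',pt))]
    return np.round(X,4),np.round(e,1)
def atz(c,p,z):
    k=eyes.get_calibration(c);R=np.array(k['R']);t=np.array(k['t'])
    d=R.T@np.linalg.solve(k['camera_matrix'],[p[0],p[1],1]);o=-R.T@t
    return (o+d*(z-o[2])/d[2])[:2]
def blob(im,p,col,w=14):
    hsv=cv2.cvtColor(im,cv2.COLOR_BGR2HSV);h,s,v=[hsv[...,i].astype(int) for i in range(3)]
    m=(s>130)&(v>60)&(((h<8)|(h>172)) if col=='r' else ((h>98)&(h<130)))
    z=np.zeros_like(m);x,y=p;z[y-w:y+w,x-w:x+w]=1;m&=z
    ys,xs=np.nonzero(m);return np.array([xs.mean(),ys.mean()]),len(xs)
def best(c,n):
    l=eyes.outline_of(c,n);return [(d['mask'],d['conf']) for d in l]
E
python3 - <<'E'
from h import *
I={c:eyes.capture(c) for c in('scene','top')}
for n,a,b,c in(('red',(322,288),(193,212),'r'),('A',(351,255),(209,258),'b'),('B',(380,300),(154,251),'b')):
    p,q=blob(I['scene'],a,c),blob(I['top'],b,c)
    print(n,p,q,tri(p[0],q[0]),atz('scene',p[0],.01),atz('top',q[0],.01))
for n in('tin_red','tin_blue'):
  E={}
  for c in('scene','top'):
    for m,cf in best(c,n)[:2]:
        cs,_=cv2.findContours(m.astype('uint8'),0,1);e=cv2.fitEllipse(cv2.convexHull(max(cs,key=cv2.contourArea)))
        print(n,c,round(cf,2),np.round(e[0],1),np.round(e[1],1),[np.round(atz(c,e[0],z),4) for z in(.02,.035)])
for n in('magnifier','lens','stand'):
  for c in('scene','top'):
    for i,(m,cf) in enumerate(best(c,n)[:2]):
        ys,xs=np.nonzero(m);print(n,c,round(cf,2),xs.min(),xs.max(),ys.min(),ys.max(),len(xs))
        if i==0: np.save(f'{n}_{c}.npy',m)
a=I['scene'][90:180,190:300];b=I['top'][200:300,370:480]
cv2.imwrite('pics/mag.png',np.hstack([cv2.resize(a,(400,327),interpolation=2),cv2.resize(b,(360,327),interpolation=2)]))
print(sense()['time_s'])
E
```

```text
red (array([321.58823529, 287.16176471]), 136) (array([192.37209302, 211.71317829]), 129) (array([0.6328, 0.2208, 0.0099]), array([0.3, 0.3])) [0.6334329 0.2205076] [0.63214315 0.22118276]
A (array([350.54054054, 254.89189189]), 111) (array([208.6796875, 258.1015625]), 128) (array([0.5101, 0.1759, 0.01  ]), array([0.2, 0.3])) [0.51062336 0.17565323] [0.50948845 0.17633846]
B (array([379.61111111, 299.54861111]), 144) (array([153.71212121, 250.71969697]), 132) (array([0.5293, 0.3212, 0.0098]), array([0.4, 0.4])) [0.53018    0.32091533] [0.52846849 0.32165747]
tin_red scene 0.7 [310.8 194.6] [35.4 41.4] [array([ 0.4849, -0.0613]), array([ 0.4936, -0.0491])]
tin_red scene 0.3 [205.4 208.3] [23.7 54. ] [array([ 0.7829, -0.1701]), array([ 0.7866, -0.1561])]
tin_red top 0.73 [298.7 269.8] [45.5 46.1] [array([ 0.4803, -0.0614]), array([ 0.482 , -0.0604])]
tin_blue scene 0.57 [256.3 202.2] [37.  41.9] [array([ 0.6419, -0.1163]), array([ 0.6479, -0.1031])]
tin_blue top 0.86 [320.2 209.9] [46.2 46.7] [array([ 0.638 , -0.1183]), array([ 0.6373, -0.1164])]
tin_blue top 0.54 [258.7 156.8] [25.3 29.6] [array([0.7788, 0.0453]), array([0.7761, 0.0448])]
magnifier scene 0.95 225 260 110 138 373
magnifier top 0.61 405 451 219 263 1109
lens scene 0.69 225 261 109 140 433
lens top 0.69 405 451 220 263 1065
stand scene 0.57 236 276 134 161 761
stand scene 0.5 255 443 216 393 16043
stand top 0.7 378 419 226 283 1423
1.4
```

View pics/mag.png

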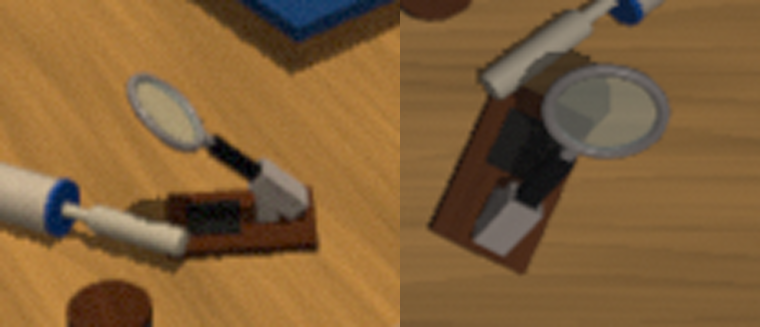

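Call:
jog_arm:
  increments:
    - [0,0,1,-0.875]
    - [0,0,1,-0.875]
    - [0,0,1,-0.875]
    - [0,0,1,-0.875]
    - [0,0,1,-0.875]
    - [0,0,0,0]
    - [0.98,0.83,0.25,0]
    - [0.98,0.83,0.25,0]
    - [0.98,0.83,0.25,0]
    - [0.98,0.83,0.25,0]
  grip: 60

```text
time_s: 2.4
tcp_pos: [0.2933, 0.5206, 0.286]
ee_rot: [[1.0, -0.001, 0.001], [-0.001, -1.0, 0.002], [0.001, -0.002, -1.0]]
wrist_force: [1.4, 0.3, 0.5]
gripper_width: 0.695
gripper_force: 0.0
```

Call:
jog_arm:
  increments:
    - [0.98,0.83,0.25,0]
    - [0.98,0.83,0.25,0]
    - [0.98,0.83,0.25,0]
    - [0.98,0.83,0.25,0]
    - [0.98,0.83,0.25,0]
    - [0.98,0.83,0.25,0]
    - [0.98,0.83,0.25,0]
    - [0.98,0.83,0.25,0]
    - [0.98,0.83,0.25,0]
    - [0.98,0.83,0.25,0]

```text
time_s: 3.4
tcp_pos: [0.4898, 0.3546, 0.236]
ee_rot: [[1.0, -0.001, 0.002], [-0.001, -1.0, 0.002], [0.002, -0.002, -1.0]]
wrist_force: [-0.5, -0.3, -0.4]
gripper_width: 0.69
gripper_force: 0.0
```

Call:
jog_arm:
  increments:
    - [0.98,0.83,0.25,0]
    - [0.98,0.83,0.25,0]
    - [0,0,0,0]
    - [0,0,0,0]

```text
time_s: 3.8
tcp_pos: [0.5284, 0.3215, 0.2256]
ee_rot: [[1.0, -0.002, 0.001], [-0.002, -1.0, 0.001], [0.001, -0.001, -1.0]]
wrist_force: [0.2, 0.5, -0.2]
gripper_width: 0.688
gripper_force: 0.0
```

Run:
```python
from h import *
print(tri((235.7,120.8),(432.6,233.6)),tri((262.1,135.4),(410.3,258)),np.round(sense()['ee_rot'],4).tolist(),sense()['wrist_force'])
```

```text
(array([ 0.5783, -0.368 ,  0.1351]), array([0.1, 0.1])) (array([ 0.5109, -0.3324,  0.0755]), array([1.8, 2.7])) [[1.0, -0.0018, 0.0011], [-0.0018, -1.0, 0.0008], [0.0011, -0.0008, -1.0]] [ 0.21797946  0.49352244 -0.16694969]
```

Call:
jog_arm:
  increments:
    - [0,0,1,0]
    - [0,0,0.95,0]
    - [0,0,0,0]

```text
time_s: 4.1
tcp_pos: [0.5276, 0.3231, 0.1864]
ee_rot: [[1.0, 0.002, 0.001], [0.002, -1.0, 0.001], [0.001, -0.001, -1.0]]
wrist_force: [-0.6, -0.1, -0.1]
gripper_width: 0.685
gripper_force: 0.0
```

Call:
jog_arm:
  increments:
    - [0,0,0,0]
    - [0,0,0,0]
    - [0,0,0,0]
    - [0,0,0,0]
    - [0,0,0,0]
  grip: 24

```text
time_s: 4.6
tcp_pos: [0.5278, 0.3217, 0.186]
ee_rot: [[1.0, 0.0, 0.0], [0.0, -1.0, 0.0], [0.0, -0.0, -1.0]]
wrist_force: [-1.9, 0.8, 1.5]
gripper_width: 0.373
gripper_force: 30.0
```

Call:
jog_arm:
  increments:
    - [0,0,-1,0]
    - [0,0,-1,0]
    - [0,0,-1,0]

```text
time_s: 4.9
tcp_pos: [0.5278, 0.3215, 0.2462]
ee_rot: [[1.0, -0.0, -0.0], [-0.0, -1.0, -0.001], [-0.0, 0.001, -1.0]]
wrist_force: [-0.3, 0.8, -0.4]
gripper_width: 0.374
gripper_force: 30.0
```

Call:
jog_arm:
  increments:
    - [0.252,0.995,0,0]
    - [0.252,0.995,0,0]
    - [0.252,0.995,0,0]
    - [0.252,0.995,0,0]
    - [0.252,0.995,0,0]
    - [0.252,0.995,0,0]
    - [0.252,0.995,0,0]
    - [0.252,0.995,0,0]
    - [0.252,0.995,0,0]
    - [0.252,0.995,0,0]

```text
time_s: 5.9
tcp_pos: [0.5779, 0.1206, 0.2447]
ee_rot: [[1.0, -0.001, -0.002], [-0.001, -1.0, -0.001], [-0.002, 0.001, -1.0]]
wrist_force: [0.3, -1.0, -0.4]
gripper_width: 0.377
gripper_force: 30.0
```

Call:
jog_arm:
  increments:
    - [0.252,0.995,0,0]
    - [0.252,0.995,0,0]
    - [0.252,0.995,0,0]
    - [0.252,0.995,0,0]
    - [0.252,0.995,0,0]
    - [0.252,0.995,0,0]
    - [0.252,0.995,0,0]
    - [0.252,0.995,0,0]
    - [0.252,0.995,0,0]
    - [0.252,0.995,0,0]

```text
time_s: 6.9
tcp_pos: [0.628, -0.0783, 0.2446]
ee_rot: [[1.0, -0.001, -0.002], [-0.001, -1.0, 0.0], [-0.002, -0.0, -1.0]]
wrist_force: [0.5, 0.8, 0.1]
gripper_width: 0.379
gripper_force: 30.0
```

Call:
jog_arm:
  increments:
    - [0.252,0.995,0,0]
    - [0.252,0.995,0,0]
    - [0,0,0,0]
    - [0,0,0,0]

```text
time_s: 7.3
tcp_pos: [0.638, -0.1171, 0.2447]
ee_rot: [[1.0, -0.002, -0.002], [-0.002, -1.0, 0.0], [-0.002, -0.0, -1.0]]
wrist_force: [0.2, -0.4, -0.2]
gripper_width: 0.375
gripper_force: 30.0
```

Run:
```python
from h import *
s=sense(); print(s['tcp_pos'],np.round(s['ee_rot'],3).tolist())
im=eyes.capture('wrist'); cv2.imwrite('pics/w1.png',im)
for n in('tin_blue','tin_red'): print([(np.round(d['centre'],3).tolist(),round(d['conf'],2)) for d in eyes.spot_in('wrist',n)])
```

```text
[ 0.63801887 -0.11711803  0.24470411] [[1.0, -0.002, -0.002], [-0.002, -1.0, 0.0], [-0.002, -0.0, -1.0]]
[([0.653, -0.12, 0.011], 0.96)]
[([0.539, -0.086, 0.01], 0.79)]
```

View pics/w1.png

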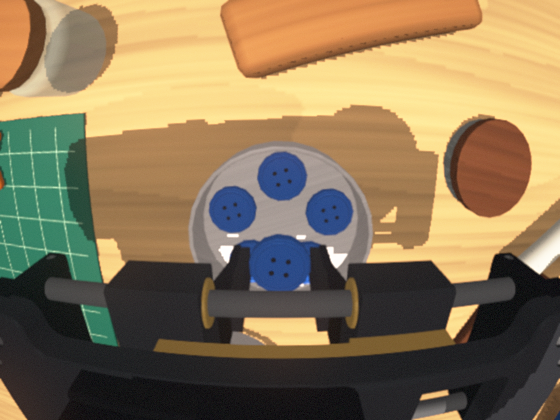

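The wrist view shows the blue tin centred at about (281,225), with the held button at (281,262) between the fingers and in line with it. I lower, release, and go to the red button.

Call:
jog_arm:
  increments:
    - [0,0,1,0]
    - [0,0,1,0]
    - [0,0,0.4,0]
    - [0,0,0,0]

```text
time_s: 7.85
tcp_pos: [0.6383, -0.1156, 0.1964]
ee_rot: [[1.0, 0.001, -0.003], [0.001, -1.0, -0.0], [-0.003, 0.0, -1.0]]
wrist_force: [-0.2, 0.4, -0.2]
gripper_width: 0.378
gripper_force: 30.0
```

Call:
jog_arm:
  increments:
    - [0,0,0,0]
    - [0,0,0,0]
    - [0,0,0,0]
    - [0,0,-1,0]
    - [0,0,-1,0]
    - [0,0,-0.5,0]
    - [0,-0.994,0,0]
    - [0,-0.994,0,0]
    - [0,-0.994,0,0]
    - [0,-0.994,0,0]
  grip: 56

```text
time_s: 8.85
tcp_pos: [0.6386, -0.036, 0.2479]
ee_rot: [[1.0, -0.0, 0.0], [-0.0, -1.0, 0.0], [0.0, -0.0, -1.0]]
wrist_force: [0.3, 0.6, 0.3]
gripper_width: 0.644
gripper_force: 0.0
```

Call:
jog_arm:
  increments:
    - [0,-0.994,0,0]
    - [0,-0.994,0,0]
    - [0,-0.994,0,0]
    - [0,-0.994,0,0]
    - [0,-0.994,0,0]
    - [0,-0.994,0,0]
    - [0,-0.994,0,0]
    - [0,-0.994,0,0]
    - [0,-0.994,0,0]
    - [0,-0.994,0,0]

```text
time_s: 9.85
tcp_pos: [0.6387, 0.1638, 0.2477]
ee_rot: [[1.0, 0.0, 0.0], [0.0, -1.0, 0.0], [0.0, -0.0, -1.0]]
wrist_force: [0.2, 0.4, 0.1]
gripper_width: 0.647
gripper_force: 0.0
```

Call:
jog_arm:
  increments:
    - [-0.1,-0.994,0,0]
    - [-0.15,-0.994,0,0]
    - [0,-0.994,0,0]
    - [0,0,1,0]
    - [0,0,0,0]

```text
time_s: 10.35
tcp_pos: [0.6326, 0.2228, 0.2251]
ee_rot: [[1.0, 0.001, -0.005], [0.001, -1.0, -0.002], [-0.005, 0.002, -1.0]]
wrist_force: [-0.6, 0.9, -0.6]
gripper_width: 0.644
gripper_force: 0.0
```

Run:
```python
from h import *
s=sense(); print(s['tcp_pos'],np.round(s['ee_rot'],3).tolist())
I={c:eyes.capture(c) for c in('wrist','top')}
cv2.imwrite('pics/w2.png',np.hstack([cv2.resize(I['wrist'],(400,300)),cv2.resize(I['top'][150:300,150:350],(400,300),interpolation=2)]))
```

```text
[0.63258604 0.22280426 0.225142  ] [[1.0, 0.001, -0.005], [0.001, -1.0, -0.002], [-0.005, 0.002, -1.0]]
```

View pics/w2.png

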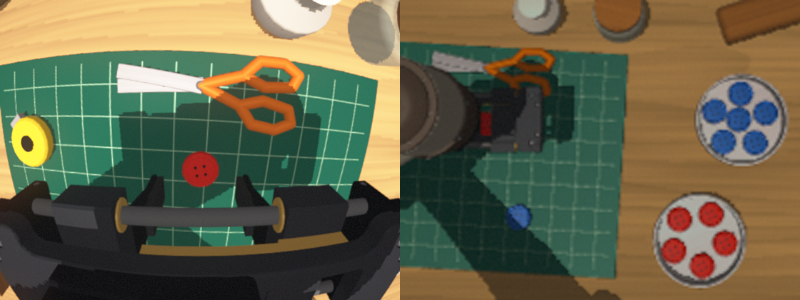

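The wrist half shows the red button at (200,170) of the crop, midway between the fingers, with the scissors clear of them. The top half shows six blue buttons flat in the blue tin. I pick the red one, drop it into its tin, and go on to blue A.

Call:
jog_arm:
  increments:
    - [0,0.05,1,0]
    - [0,0,0.92,0]
    - [0,0,0,0]

```text
time_s: 10.75
tcp_pos: [0.6331, 0.22, 0.1876]
ee_rot: [[1.0, -0.001, -0.004], [-0.001, -1.0, -0.002], [-0.004, 0.002, -1.0]]
wrist_force: [-0.4, -0.0, -0.2]
gripper_width: 0.641
gripper_force: 0.0
```

Call:
jog_arm:
  increments:
    - [0,0,0,0]
    - [0,0,0,0]
    - [0,0,0,0]
    - [0,0,0,0]
    - [0,0,-1,0]
    - [0,0,-1,0]
    - [0,0,-1,0]
  grip: 24

```text
time_s: 11.45
tcp_pos: [0.6337, 0.2208, 0.2503]
ee_rot: [[1.0, 0.0, 0.0], [0.0, -1.0, -0.0], [0.0, 0.0, -1.0]]
wrist_force: [0.2, 0.3, -0.6]
gripper_width: 0.359
gripper_force: 30.0
```

Call:
jog_arm:
  increments:
    - [-0.503,0.943,0,0]
    - [-0.503,0.943,0,0]
    - [-0.503,0.943,0,0]
    - [-0.503,0.943,0,0]
    - [-0.503,0.943,0,0]
    - [-0.503,0.943,0,0]
    - [-0.503,0.943,0,0]
    - [-0.503,0.943,0,0]
    - [-0.503,0.943,0,0]
    - [-0.503,0.943,0,0]

```text
time_s: 12.45
tcp_pos: [0.5326, 0.0312, 0.2497]
ee_rot: [[1.0, 0.001, 0.001], [0.001, -1.0, 0.0], [0.001, -0.0, -1.0]]
wrist_force: [1.6, -1.1, 0.1]
gripper_width: 0.365
gripper_force: 30.0
```

Call:
jog_arm:
  increments:
    - [-0.503,0.943,0,0]
    - [-0.503,0.943,0,0]
    - [-0.503,0.943,0,0]
    - [-0.503,0.943,0,0]
    - [-0.503,0.943,0,0]
    - [0,0,1,0]
    - [0,0,1,0]
    - [0,0,0.4,0]
    - [0,0,0,0]

```text
time_s: 13.35
tcp_pos: [0.4824, -0.0627, 0.2004]
ee_rot: [[1.0, -0.0, -0.003], [-0.0, -1.0, -0.001], [-0.003, 0.001, -1.0]]
wrist_force: [-0.2, -0.4, 0.9]
gripper_width: 0.366
gripper_force: 30.0
```

Call:
jog_arm:
  increments:
    - [0,0,0,0]
    - [0,0,0,0]
    - [0,0,0,0]
    - [0,0,-1,0]
    - [0,0,-1,0]
    - [0,0,-0.5,0]
    - [0.115,-0.995,0,0]
    - [0.115,-0.995,0,0]
    - [0.115,-0.995,0,0]
    - [0.115,-0.995,0,0]
  grip: 56

```text
time_s: 14.35
tcp_pos: [0.492, 0.0182, 0.2515]
ee_rot: [[1.0, 0.0, 0.0], [0.0, -1.0, 0.0], [0.0, -0.0, -1.0]]
wrist_force: [0.3, -0.2, 0.2]
gripper_width: 0.638
gripper_force: 0.0
```

Call:
jog_arm:
  increments:
    - [0.115,-0.995,0,0]
    - [0.115,-0.995,0,0]
    - [0.115,-0.995,0,0]
    - [0.115,-0.995,0,0]
    - [0.115,-0.995,0,0]
    - [0.115,-0.995,0,0]
    - [0.115,-0.995,0,0]
    - [0.115,-0.995,0,0]
    - [0,0,1,0]
    - [0,0,0,0]

```text
time_s: 15.35
tcp_pos: [0.5095, 0.177, 0.2294]
ee_rot: [[1.0, 0.0, -0.004], [0.0, -1.0, -0.002], [-0.004, 0.002, -1.0]]
wrist_force: [-0.1, -1.1, -0.2]
gripper_width: 0.641
gripper_force: 0.0
```

Run:
```python
from h import *
s=sense(); print(s['tcp_pos'],s['time_s'])
c=eyes.capture('top'); k=eyes.capture('wrist')
for n in ('r','b'): print(n,blob(c,(299,269),n,22),blob(c,(320,210),n,22))
print(blob(k,(279,235),'b',50))
```

```text
[0.50952279 0.17695847 0.22936673] 15.35
r (array([298.75      , 268.93168605]), 688) (array([nan, nan]), 0)
b (array([nan, nan]), 0) (array([319.37559429, 209.659271  ]), 631)
(array([279.08199273, 234.76907109]), 1927)h.py:17: RuntimeWarning: Mean of empty slice.
  ys,xs=np.nonzero(m);return np.array([xs.mean(),ys.mean()]),len(xs)
  ret = ret.dtype.type(ret / rcount)
```

Call:
jog_arm:
  increments:
    - [0,0,1,0]
    - [0,0,1,0]
    - [0,0,0.12,0]
    - [0,0,0,0]

```text
time_s: 15.85
tcp_pos: [0.5107, 0.1765, 0.1893]
ee_rot: [[1.0, -0.0, 0.0], [-0.0, -1.0, -0.0], [0.0, 0.0, -1.0]]
wrist_force: [0.6, -0.1, 0.2]
gripper_width: 0.643
gripper_force: 0.0
```

Call:
jog_arm:
  increments:
    - [0,0,0,0]
    - [0,0,0,0]
    - [0,0,0,0]
    - [0,0,0,0]
    - [0,0,-1,0]
    - [0,0,-1,0]
    - [0,0,-1,0]
  grip: 24

```text
time_s: 16.55
tcp_pos: [0.5103, 0.1766, 0.2497]
ee_rot: [[1.0, 0.0, -0.0], [0.0, -1.0, -0.0], [-0.0, 0.0, -1.0]]
wrist_force: [1.5, -0.0, -0.3]
gripper_width: 0.363
gripper_force: 30.0
```

Call:
jog_arm:
  increments:
    - [0.43,0.977,0,0]
    - [0.43,0.977,0,0]
    - [0.43,0.977,0,0]
    - [0.43,0.977,0,0]
    - [0.43,0.977,0,0]
    - [0.43,0.977,0,0]
    - [0.43,0.977,0,0]
    - [0.43,0.977,0,0]
    - [0.43,0.977,0,0]
    - [0.43,0.977,0,0]

```text
time_s: 17.55
tcp_pos: [0.5967, -0.0196, 0.2491]
ee_rot: [[1.0, 0.0, -0.0], [0.0, -1.0, 0.0], [-0.0, -0.0, -1.0]]
wrist_force: [1.2, 0.3, -0.1]
gripper_width: 0.37
gripper_force: 30.0
```

Call:
jog_arm:
  increments:
    - [0.43,0.977,0,0]
    - [0.43,0.977,0,0]
    - [0.43,0.977,0,0]
    - [0.43,0.977,0,0]
    - [0.43,0.977,0,0]
    - [0,0,1,0]
    - [0,0,1,0]
    - [0,0,0.3,0]
    - [0,0,0,0]

```text
time_s: 18.45
tcp_pos: [0.6391, -0.1164, 0.2019]
ee_rot: [[1.0, 0.0, -0.003], [0.0, -1.0, -0.0], [-0.003, 0.0, -1.0]]
wrist_force: [0.2, -0.1, 0.4]
gripper_width: 0.364
gripper_force: 30.0
```

Call:
jog_arm:
  increments:
    - [0,0,0,0]
    - [0,0,0,0]
    - [0,0,0,0]
    - [0,0,-1,0]
    - [0,0,-1,0]
    - [0,0,-0.5,0]
    - [-0.632,0.973,-0.8,0]
    - [-0.632,0.973,-0.8,0]
    - [-0.632,0.973,-0.8,0]
    - [-0.632,0.973,-0.8,0]
  grip: 56

```text
time_s: 19.45
tcp_pos: [0.5876, -0.1956, 0.3178]
ee_rot: [[1.0, -0.0, -0.001], [-0.0, -1.0, 0.0], [-0.001, -0.0, -1.0]]
wrist_force: [0.1, -0.5, 0.1]
gripper_width: 0.64
gripper_force: 0.0
```

Call:
jog_arm:
  increments:
    - [-0.632,0.973,-0.8,0]
    - [-0.632,0.973,-0.8,0]
    - [-0.632,0.973,-0.8,0]
    - [-0.632,0.973,-0.8,0]
    - [-0.632,0.973,-0.8,0]
    - [-0.632,0.973,-0.5,0]
    - [-0.632,0.973,-0.5,0]
    - [0,0,0,0]
    - [0,0,0,0]
  grip: 44

```text
time_s: 20.35
tcp_pos: [0.4995, -0.331, 0.4171]
ee_rot: [[1.0, -0.002, 0.0], [-0.002, -1.0, 0.0], [0.0, -0.0, -1.0]]
wrist_force: [0.5, 0.2, 0.9]
gripper_width: 0.503
gripper_force: 0.0
```

Run:
```python
from h import *
import pickle
s=sense(); print(s['tcp_pos'],s['time_s'])
k=eyes.capture('wrist');pickle.dump((s['tcp_pos'],s['ee_rot'],k),open('w3.pkl','wb'))
c=eyes.capture('top')
print(blob(c,(299,269),'r',22),blob(c,(320,210),'b',22))
for n in('magnifier','stand','lens'): print(n,[(np.round(d['centre'],3).tolist(),round(d['conf'],2)) for d in eyes.spot_in('wrist',n)])
cv2.imwrite('pics/w3.png',k)
```

```text
[ 0.49947305 -0.33101597  0.4170786 ] 20.35
(array([298.72197962, 268.90101892]), 687) (array([319.46875 , 209.728125]), 640)
magnifier []
stand [([0.573, 0.077, 0.003], 0.36)]
lens [([0.58, -0.366, 0.136], 0.62)]
```

View pics/w3.png

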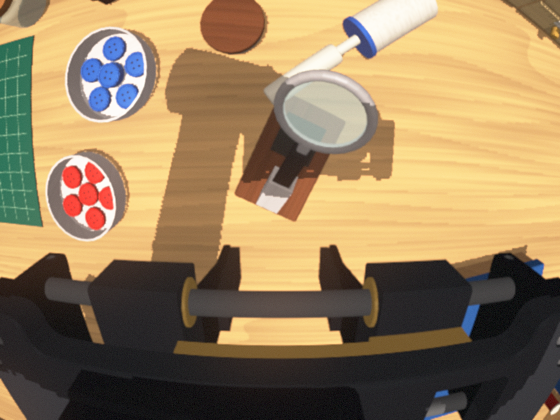

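The wrist picture shows the lens rim centred at about (327,113), the neck at (301,148), and the black handle running into the sleeve at about (283,178). Both tins hold all their buttons. I turn the tool towards the handle's heading and take a second view.

Call:
jog_arm:
  increments:
    - [0,0,0,0.87]
    - [0,0,0,0.87]
    - [0,0,0,0.87]
    - [0,0,0,0.87]
    - [0,0,0,0.87]
    - [0,0,0,0.87]
    - [-0.5,0,0.5,0.87]
    - [-0.5,0,0.5,0]
    - [0,0,0,0]
    - [0,0,0,0]

```text
time_s: 21.6
tcp_pos: [0.483, -0.3216, 0.3972]
ee_rot: [[0.884, -0.467, 0.0], [-0.467, -0.884, -0.0], [0.0, 0.0, -1.0]]
wrist_force: [0.0, -0.4, 0.6]
gripper_width: 0.504
gripper_force: 0.0
```

```bash
cat >> h.py <<'E'
def wproj(X,p,R):
    k=eyes.get_calibration('wrist');T=np.array(k['T_tool_cam']);K=np.array(k['camera_matrix'])
    X=np.atleast_2d(X);q=(X-p)@np.array(R);q=(q-T[:3,3])@T[:3,:3]
    rr=np.linalg.norm(q[:,:2],axis=1);th=np.arctan2(rr,q[:,2]);u=q[:,:2]/rr[:,None]
    return u*th[:,None]*K[0,0]+K[:2,2]
def fproj(c,X):
    q=np.c_[np.atleast_2d(X),np.ones(len(np.atleast_2d(X)))]@P(c).T;return q[:,:2]/q[:,2:]
E
python3 - <<'E'
from h import *
import pickle
s=sense(); k=eyes.capture('wrist');pickle.dump((s['tcp_pos'],s['ee_rot'],k),open('w4.pkl','wb'))
print(s['tcp_pos'],np.round(s['ee_rot'],3).tolist(),s['time_s'])
p3,R3,k3=pickle.load(open('w3.pkl','rb'))
# predictions from the rough model, drawn on both views
a=np.radians(-28);L=np.array([.579,-.367,.136]);d=np.array([np.cos(a),np.sin(a),1])/2**.5
pts=[L+(x-.075)*d for x in(.075,.025,0,-.03)]
o=[]
for im,p,R in((k3,p3,R3),(k,s['tcp_pos'],s['ee_rot'])):
    q=wproj(pts,p,R);print(np.round(q,1).tolist());c=q[1:].mean(0).astype(int);x0,y0=max(0,c[0]-65),max(0,c[1]-90)
    cr=im[y0:y0+130,x0:x0+130].copy();print('crop',x0,y0)
    cr=cv2.resize(cr,(390,390),interpolation=2)
    for u in q: cv2.circle(cr,tuple(((u-(x0,y0))*3+1).astype(int)),3,(0,255,0),1)
    o.append(cr)
cv2.imwrite('pics/w4.png',np.hstack(o))
E
```

```text
[ 0.48299938 -0.32155624  0.3971521 ] [[0.884, -0.467, 0.0], [-0.467, -0.884, -0.0], [0.0, 0.0, -1.0]] 21.6
[[323.6, 114.0], [299.9, 147.1], [290.1, 160.8], [279.9, 175.2]]
crop 224 71
[[271.9, 78.2], [272.8, 123.6], [273.2, 142.1], [273.6, 161.5]]
crop 208 52
```

View pics/w4.png

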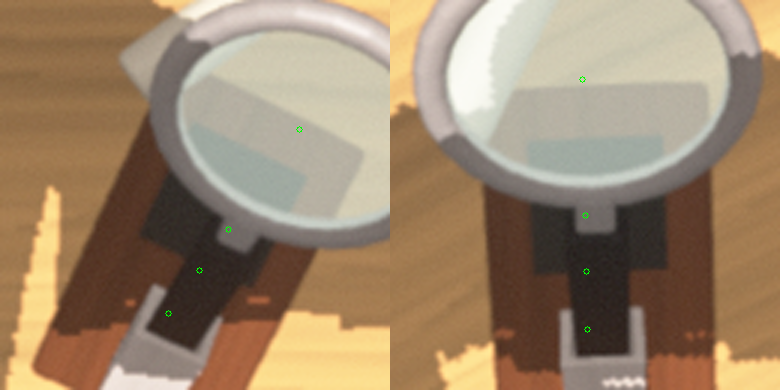

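```bash
cat > fit.py <<'E'
from h import *
import pickle
from scipy.optimize import least_squares
(p3,R3,k3),(p4,R4,k4)=[pickle.load(open(f,'rb')) for f in('w3.pkl','w4.pkl')]
def M(v):
    a=v[3];t=v[4];x=np.array([np.cos(a)*np.cos(t),np.sin(a)*np.cos(t),np.sin(t)]);y=np.array([-np.sin(a),np.cos(a),0]);z=np.cross(x,y)
    return lambda l:np.array(v[:3])+l[0]*x+l[1]*y+l[2]*z
def f(v):
    g=M(v);L=g((.075,0,0));r=[]
    r+=[*(wproj(L,p3,R3)[0]-(326.5,112.5))]
    r+=[0.0,wproj(L,p4,R4)[0,0]-274]
    r+=[*(fproj('scene',L)[0]-(235.7,120.8)),*(fproj('top',L)[0]-(432.6,233.6))]
    e=g((.025,0,.007));r+=[*(wproj(e,p4,R4)[0]-(277.3,129)),*(wproj(e,p3,R3)[0]-(302.7,152.7))]
    r+=[*(wproj(g((v[5],0,.007)),p4,R4)[0]-(279.3,170)),*(wproj(g((v[6],0,.007)),p3,R3)[0]-(281.7,184.3))]
    return np.r_[r,(v[4]-np.pi/4)*30,(v[2]-.085)*300]
s=least_squares(f,[.53,-.34,.085,-.48,.785,-.04,-.04],loss='soft_l1')
print(np.round(s.x,4),np.degrees(s.x[3:5]),'lens',M(s.x)((.075,0,0)));print(np.round(f(s.x),1))
E
python3 fit.py
```

```text
[ 0.5311 -0.3465  0.0837 -0.4367  0.7706 -0.0357 -0.0344] [-25.01988511  44.15004536] lens [ 0.57984701 -0.36921424  0.13592739]
[-0.2  0.5  0.   0.1 -0.7 -0.3  0.6 -0.5 -0.2 -0.9 -0.8  0.4  0.3 -0.
 -0.  -0.  -0.4 -0.4]
```

Call:
jog_arm:
  increments:
    - [0,0,0,-0.63]
    - [0.9,0.12,0,0]
    - [0.9,0,0,0]
    - [0.9,0,0,0]
    - [0,0,1,0]
    - [0,0,1,0]
    - [0,0,1,0]
    - [0,0,1,0]
    - [0,0,0,0]
    - [0,0,0,0]

```text
time_s: 22.65
tcp_pos: [0.5311, -0.347, 0.3175]
ee_rot: [[0.906, -0.422, 0.0], [-0.422, -0.906, -0.001], [0.001, 0.001, -1.0]]
wrist_force: [0.2, 0.2, 0.3]
gripper_width: 0.507
gripper_force: 0.0
```

Run:
```python
from h import *
s=sense();R=np.array(s['ee_rot']);p=np.array(s['tcp_pos']);k=eyes.capture('wrist')
print(p,np.round(R,4).tolist(),'to go',np.round(R.T@(np.array([.531,-.3465,.256])-p)/.02,3))
cv2.imwrite('pics/w5.png',k)
```

```text
[ 0.53112635 -0.34702848  0.31750236] [[0.9064, -0.4224, 0.0005], [-0.4224, -0.9064, -0.0008], [0.0008, 0.0006, -1.0]] to go [-0.019 -0.023  3.075]
```

View pics/w5.png

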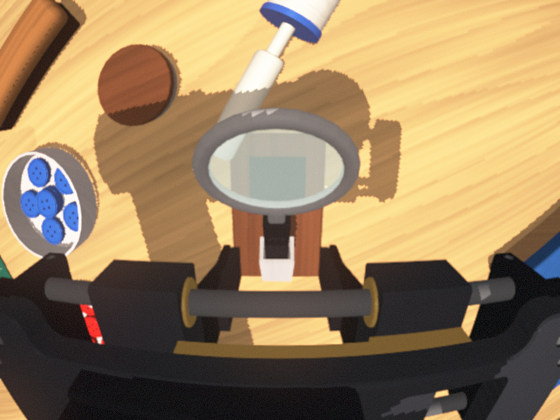

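The wrist view shows the handle at x≈277, midway between the fingertips at 229 and 329, and heading straight ahead. I descend and close.

Call:
jog_arm:
  increments:
    - [0,0,1,0]
    - [0,0,1,0]
    - [0,0,0.7,0]
    - [0,0,0.37,0]
    - [0,0,0,0]

```text
time_s: 23.2
tcp_pos: [0.5305, -0.3468, 0.2552]
ee_rot: [[0.906, -0.423, -0.001], [-0.423, -0.906, 0.0], [-0.001, 0.0, -1.0]]
wrist_force: [0.2, 0.4, -0.8]
gripper_width: 0.505
gripper_force: 0.0
```

Call:
jog_arm:
  increments:
    - [0,0,0,0]
    - [0,0,0,0]
    - [0,0,0,0]
    - [0,0,0,0]
    - [0,0,0,0]
  grip: 6

```text
time_s: 23.7
tcp_pos: [0.5308, -0.3467, 0.2562]
ee_rot: [[0.906, -0.423, 0.001], [-0.423, -0.906, -0.0], [0.001, -0.0, -1.0]]
wrist_force: [2.3, 2.1, 1.3]
gripper_width: 0.199
gripper_force: 29.8
```

Call:
jog_arm:
  increments:
    - [0.2,0,-0.2,0]
    - [0.3,0,-0.3,0]
    - [0.3,0,-0.3,0]
    - [0.3,0,-0.3,0]

```text
time_s: 24.1
tcp_pos: [0.5509, -0.3564, 0.278]
ee_rot: [[0.906, -0.423, 0.0], [-0.423, -0.906, -0.0], [0.0, 0.0, -1.0]]
wrist_force: [0.1, 1.5, -1.4]
gripper_width: 0.203
gripper_force: 29.8
```

Call:
jog_arm:
  increments:
    - [0.4,0,-0.4,0]
    - [0.4,0,-0.4,0]
    - [0.4,0,-0.4,0]
    - [0.4,0,-0.4,0]
    - [0,0,-1,0]
    - [0,0,-1,0]
    - [0,0,0,0]
    - [0,0,0,0]

```text
time_s: 24.9
tcp_pos: [0.5794, -0.3697, 0.3497]
ee_rot: [[0.906, -0.423, 0.001], [-0.423, -0.906, 0.0], [0.001, -0.0, -1.0]]
wrist_force: [-0.3, 0.1, -1.7]
gripper_width: 0.203
gripper_force: 29.8
```

Run:
```python
from h import *
s=sense();print(s['tcp_pos'],s['wrist_force'],s['moment'],s['gripper_width'],s['time_s'])
I={c:eyes.capture(c) for c in('scene','top','wrist')}
cv2.imwrite('pics/m6.png',np.hstack([cv2.resize(I['scene'][60:180,180:310],(390,360),interpolation=2),cv2.resize(I['wrist'],(400,300))[:, :].repeat(1,0) if 0 else cv2.copyMakeBorder(cv2.resize(I['wrist'],(400,300)),0,60,0,0,0)]))
for c in I:print(c,[(np.round(d['centre'],3).tolist(),round(d['conf'],2)) for d in eyes.spot_in(c,'lens')])
```

```text
[ 0.57935146 -0.3697084   0.34967334] [-0.31523464  0.12745692 -1.70394705] [0.02041048 0.0432213  0.01912959] 0.20293265896996962 24.9
scene [([0.632, -0.374, 0.227], 0.75), ([0.666, 0.403, 0.023], 0.24)]
top []
wrist [([0.637, -0.401, 0.238], 0.9)]
```

View pics/m6.png

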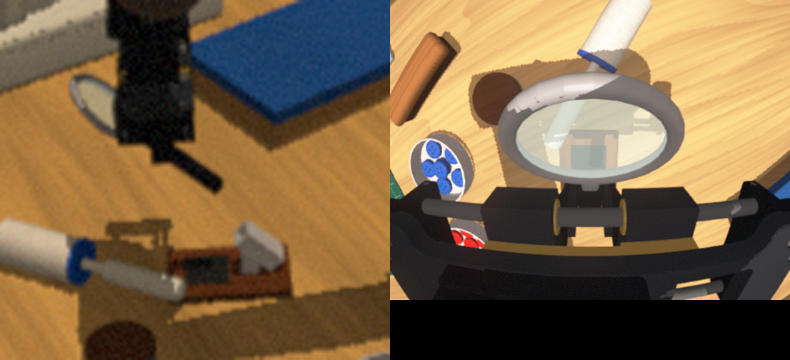

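The magnifier is out of the stand and held at 45°. The scene half shows the handle at (190,170) above the empty sleeve, and the wrist half shows the lens at (590,130). Since the wrist cannot be tilted, I will level it by pressing the foot on bare table near (0.30,-0.19), then regrip it lying flat.

Call:
jog_arm:
  increments:
    - [0,0,0,-0.909]
    - [0,0,0,-0.909]
    - [0,0,0,-0.909]
    - [0,0,0,-0.909]
    - [0,0,0,-0.909]
    - [0,0,0,-0.909]
    - [-0.93,-0.82,0,0]
    - [-0.93,-0.82,0,0]
    - [-0.93,-0.82,0,0]
    - [-0.93,-0.82,0,0]

```text
time_s: 26.2
tcp_pos: [0.5042, -0.3034, 0.3491]
ee_rot: [[1.0, -0.0, -0.001], [-0.0, -1.0, 0.0], [-0.001, -0.0, -1.0]]
wrist_force: [-0.5, 0.2, -0.7]
gripper_width: 0.205
gripper_force: 29.8
```

Call:
jog_arm:
  increments:
    - [-0.93,-0.82,0,0]
    - [-0.93,-0.82,0,0]
    - [-0.93,-0.82,0,0]
    - [-0.93,-0.82,0,0]
    - [-0.93,-0.82,0,0]
    - [-0.93,-0.82,0,0]
    - [-0.93,-0.82,0,0]
    - [0,0,0.5,0]
    - [0,0,0.95,0]
    - [0,0,0.95,0]

```text
time_s: 27.2
tcp_pos: [0.3752, -0.1892, 0.3013]
ee_rot: [[1.0, 0.0, 0.002], [0.0, -1.0, -0.0], [0.002, 0.0, -1.0]]
wrist_force: [-0.5, -0.7, -2.7]
gripper_width: 0.202
gripper_force: 29.8
```

Call:
jog_arm:
  increments:
    - [0,0,0.95,0]
    - [0,0,0.95,0]
    - [0,0,0.95,0]
    - [0,0,0.4,0]
    - [0,0,0,0]
    - [0,0,0,0]

```text
time_s: 27.8
tcp_pos: [0.3754, -0.1893, 0.2369]
ee_rot: [[1.0, 0.0, 0.001], [0.0, -1.0, -0.0], [0.001, 0.0, -1.0]]
wrist_force: [0.9, 0.4, -1.3]
gripper_width: 0.202
gripper_force: 29.8
```

Run:
```python
from h import *
s=sense();print(s['tcp_pos'],s['wrist_force'],s['gripper_width'],s['time_s'])
I={c:eyes.capture(c) for c in('scene','top','wrist')}
cv2.imwrite('pics/m7.png',np.hstack([cv2.resize(I['scene'][100:220,260:420],(400,300),interpolation=2),cv2.resize(I['wrist'],(400,300))]))
for c in I:print(c,[(np.round(d['centre'],3).tolist(),round(d['conf'],2)) for d in eyes.spot_in(c,'lens')])
```

```text
[ 0.37538901 -0.18931966  0.23688901] [ 0.92080746  0.43536513 -1.33415989] 0.20230461752299161 27.8
scene []
top [([0.431, -0.19, 0.123], 0.69)]
wrist [([0.44, -0.192, 0.127], 0.71)]
```

View pics/m7.png

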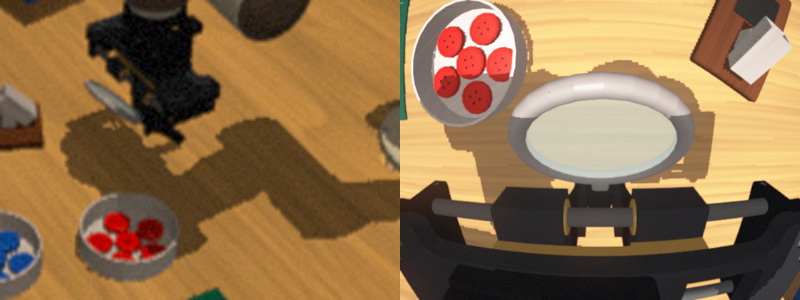

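The scene half shows the magnifier still at 45° over bare wood, with the red tin and the stand clear of it. The wrist half shows the lens at (600,130), about 60 mm from the tin and the stand. I press the foot down while moving forward.

Call:
jog_arm:
  increments:
    - [0,0,0.3,0]
    - [0.15,0,0.25,0]
    - [0.18,0,0.25,0]
    - [0.18,0,0.25,0]
    - [0.18,0,0.25,0]

```text
time_s: 28.6
tcp_pos: [0.3901, -0.1891, 0.2107]
ee_rot: [[1.0, 0.0, 0.003], [0.0, -1.0, -0.0], [0.003, 0.0, -1.0]]
wrist_force: [2.4, 2.5, 4.1]
gripper_width: 0.204
gripper_force: 30.0
```

Run:
```python
from h import *
s=sense();print(s['tcp_pos'],s['wrist_force'],s['moment'],s['time_s'])
I={c:eyes.capture(c) for c in('top','wrist')}
for c in I:print(c,[(np.round(d['centre'],3).tolist(),round(d['conf'],2)) for d in eyes.spot_in(c,'lens')])
```

```text
[ 0.39012469 -0.18906021  0.21068913] [2.37921624 2.49716077 4.13613757] [ 0.91102373 -0.53387711 -0.1381685 ] 28.6
top [([0.453, -0.192, 0.074], 0.8)]
wrist []
```

Call:
jog_arm:
  increments:
    - [0.15,0,0.25,0]
    - [0.15,0,0.25,0]
    - [0.12,0,0.25,0]
    - [0.1,0,0.25,0]
    - [0.08,0,0.25,0]
    - [0,0,0,0]
    - [0,0,0,0]

```text
time_s: 29.5
tcp_pos: [0.4003, -0.1892, 0.1851]
ee_rot: [[1.0, -0.001, -0.001], [-0.001, -1.0, 0.0], [-0.001, -0.0, -1.0]]
wrist_force: [-0.9, -0.5, -0.8]
gripper_width: 0.201
gripper_force: 30.0
```

Run:
```python
from h import *
s=sense();print(s['tcp_pos'],s['wrist_force'],s['moment'],s['time_s'])
I={c:eyes.capture(c) for c in('top','wrist','scene')}
for c in I:print(c,[(np.round(d['centre'],3).tolist(),round(d['conf'],2)) for d in eyes.spot_in(c,'lens')])
```

```text
[ 0.40033551 -0.18917301  0.18505873] [-0.86495961 -0.47000075 -0.82641359] [-0.06936766  0.16589763 -0.00433571] 29.5
top [([0.471, -0.19, 0.026], 0.6)]
wrist [([0.475, -0.192, 0.024], 0.56)]
scene [([0.474, -0.186, 0.025], 0.74)]
```

Call:
jog_arm:
  increments:
    - [0,0,0.05,0]
    - [0,0,0,0]

```text
time_s: 30.0
tcp_pos: [0.401, -0.1892, 0.1848]
ee_rot: [[1.0, 0.0, 0.001], [0.0, -1.0, -0.0], [0.001, 0.0, -1.0]]
wrist_force: [1.2, 0.8, 1.1]
gripper_width: 0.202
gripper_force: 30.0
```

Call:
jog_arm:
  increments:
    - [0,0,0,0]
    - [0,0,0,0]
    - [0,0,0,0]
    - [0,0,0,0]
    - [0,0,0,0]
  grip: 30

```text
time_s: 30.5
tcp_pos: [0.4006, -0.1892, 0.1845]
ee_rot: [[1.0, -0.0, -0.0], [-0.0, -1.0, 0.0], [-0.0, -0.0, -1.0]]
wrist_force: [0.5, -0.3, 0.2]
gripper_width: 0.344
gripper_force: 0.0
```

Run:
```python
from h import *
s=sense();print(s['tcp_pos'],s['wrist_force'],s['time_s'])
I={c:eyes.capture(c) for c in('top','wrist','scene')}
for c in I:print(c,[(np.round(d['centre'],3).tolist(),round(d['conf'],2)) for d in eyes.spot_in(c,'lens')])
```

```text
[ 0.40059786 -0.18916564  0.18453008] [ 0.48903077 -0.31102437  0.23384858] 30.5
top [([0.469, -0.191, 0.01], 0.73)]
wrist [([0.47, -0.19, 0.009], 0.69)]
scene [([0.472, -0.188, 0.009], 0.56)]
```

The magnifier now lies flat: three views put the lens at (0.470,-0.190) with its top at about 0.010. I regrip and lift.

Call:
jog_arm:
  increments:
    - [0,0,0,0]
    - [0,0,0,0]
    - [0,0,0,0]
    - [0,0,0,0]
    - [0,0,0,0]
  grip: 6

```text
time_s: 31.3
tcp_pos: [0.4006, -0.1892, 0.1846]
ee_rot: [[1.0, -0.0, 0.0], [-0.0, -1.0, -0.0], [0.0, 0.0, -1.0]]
wrist_force: [-0.2, -0.6, 0.2]
gripper_width: 0.204
gripper_force: 30.0
```

Call:
jog_arm:
  increments:
    - [0,0,-0.2,0]
    - [0,0,-0.5,0]
    - [0,0,-0.8,0]
    - [0,0,-0.8,0]
    - [0,0,-0.8,0]
    - [0,0,-0.8,0]
    - [0,0,-0.8,0]
    - [0,0,-0.8,0]
    - [0,0,-0.2,0]
    - [0,0,0,0]

```text
time_s: 32.3
tcp_pos: [0.4004, -0.1891, 0.2993]
ee_rot: [[1.0, -0.0, 0.002], [-0.0, -1.0, 0.0], [0.002, -0.0, -1.0]]
wrist_force: [0.2, -0.4, -1.0]
gripper_width: 0.204
gripper_force: 30.0
```

Call:
jog_arm:
  increments:
    - [0.1,-0.8,0,0]
    - [0.1,-0.8,0,0]
    - [0.1,-0.8,0,0]
    - [0.1,-0.8,0,0]
    - [0.1,-0.8,0,0]
    - [0.1,-0.8,0,0]
    - [0,-0.8,0,0]
    - [0,-0.9,0,0]
    - [0,0,0,0]
    - [0,0,0,0]

```text
time_s: 33.3
tcp_pos: [0.4124, -0.0591, 0.2979]
ee_rot: [[1.0, 0.0, -0.002], [0.0, -1.0, -0.0], [-0.002, 0.0, -1.0]]
wrist_force: [-0.8, 0.1, -2.0]
gripper_width: 0.204
gripper_force: 30.0
```

Run:
```python
from h import *
s=sense();print(s['tcp_pos'],s['wrist_force'],s['gripper_width'],s['gripper_force'],s['time_s'])
I={c:eyes.capture(c) for c in('top','wrist','scene')}
for c in I:
  print(c,[(np.round(d['centre'],3).tolist(),round(d['conf'],2)) for d in eyes.spot_in(c,'lens')])
  for m,cf in best(c,'tin_red')[:1]+best(c,'lens')[:1]: ys,xs=np.nonzero(m);print(round(cf,2),xs.min(),xs.max(),ys.min(),ys.max())
cv2.imwrite('pics/f8.png',np.hstack([cv2.resize(I['scene'][110:230,260:420],(400,300),interpolation=2),cv2.resize(I['wrist'],(400,300))]))
```

```text
[ 0.41237553 -0.05911854  0.2979381 ] [-0.79339174  0.07008772 -2.0227733 ] 0.2040174963308964 29.999570846557617 33.3
top [([0.483, -0.059, 0.122], 0.7)]
0.66 276 322 247 292
0.73 283 318 256 296
wrist [([0.483, -0.062, 0.124], 0.82)]
0.6 193 366 43 345
scene [([0.485, -0.058, 0.12], 0.91), ([0.482, -0.066, 0.014], 0.26)]
0.74 292 331 180 212
0.68 298 332 159 180
```

View pics/f8.png

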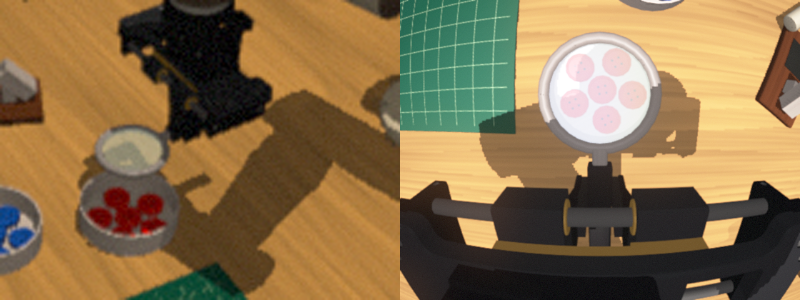

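The lens is level at (0.483,-0.060), about 0.12 m up, and three views agree. The wrist view shows the six red buttons centred in the glass at (600,92), carried only by the grip. I hand the job in.

```bash
python3 -c "
from station import r
print(r.finish_job())"
```

```text
the job is handed in; nothing more can be done
None
```

The job is handed in: the red button is in the red tin, both blue ones are in the blue tin, and the gripper alone holds the magnifier level over the middle of the red tin, lens about 12 cm up. To level it I pressed the handle's foot on bare table, laid it flat and regripped it, because the wrist cannot tilt.

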